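# Unclip the longest dowel and lay it in the drilling jig

### The arm

A 6-joint arm with a two-finger parallel gripper is mounted at the origin on the work surface; the furniture and walls round the work are solid. World frame = base frame: x ahead of the robot, y to its left, z up, the work surface at z = 0. Lengths are in mm, angles in rad, forces in N, time in s.
With the tool pointing down it reaches from about 350 to 925 mm from the base axis. Payload 6.4 kg.
Tool frame: the origin (TCP) lies midway between the tips of the shut fingers; the grasp point (between the pads) lies 19 mm behind it; z points along the fingers, y is the line along which they close (so a half turn about z gives the same grasp; the last joint's range is limited). The gripper opens to 85 mm and grips with 20 to 120 N. Pads are 22 mm wide; open, the fingers measure 114 mm over their backs; the gripper's body (76 mm by 85 mm) begins 54 mm behind the grasp point. The pads swing forward as they close: fully open they stand 13 mm farther back than shut.
Start: joints at [0.972, 0.245, 1.558, -0, 1.339, -0.174], TCP at [267.889, 592.241, 231.29] pointing down, gripper open.
Joint ranges: [-3.13, 3.13], [-1.02, 2.26], [0.13, 2.54], [-0.95, 4.09], [0.21, 2.88], [-2.74, 2.74]. Speed limits (rad/s): [2.57, 2.57, 3.14, 3.14, 3.14, 3.14].

### API

Orientations are given as a rotation vector (axis times angle).
In Python, from plant import r gives the robot as it stands.
- The arm moves only by the tool carry_out, never from a script. Its argument "targets" is a list of rows, each a list of 3 entries, a list of its own where there are three numbers: the opening in per cent of the stroke, from 0 (shut) to 100 (fully open), then the shift along the world's x, y, z in mm, then the turn, a rotation vector about the world's x, y, z in degrees. A call has 1 to 10 rows; each row shifts and turns the commanded pose from where the row before left it; what a row does not reach is not made up. A row lasts 1/10 s, in which the tool goes at most 50 mm and 8.59 degrees, less where a joint would pass 70% of its speed; a pose out of reach is approached as far as the arm can. A call is refused whole if a number of a shift passes 50 or a number of a turn 8.59, either way. A call with a gripper value outside its range is refused whole. The fingers move at their own pace and stop on an object; "grip_force" is the grip in N (left out, the last holds). Time passes only in rows, so rows that do not move let the fingers close. It gives the time, the measured TCP pose, the force and the opening at its end, in the units of the state.
- r.sense(): the state, without advancing time (a new reading comes with each control period).
- r.capture(name): name is "side" or "top" or "wrist"; returns the picture (480x640x3 uint8, blue, green, red); there is no depth.
- r.camera_info(name): a dict with "fov_y" (degrees; the focal length in pixels is half the picture's height over the tangent of half this angle, whatever the lens; pixels are square), "cx", "cy" (the principal point, pixels), "dist_coeffs" ([k1, k2, p1, p2, k3] as OpenCV has them; the pictures are not rectified), "rvec" (rotation vector, rad) and "tvec" (3), from world to camera coordinates, as OpenCV has them. Camera axes: x right, y down, z forward; pixel columns grow to the right and rows downward; lengths in mm; the calibration is good to about 2 mm. A picture is of the moment at which its call begins: read the wrist's pose just before it. camera_info takes no time and is no camera call; for the wrist camera it gives the pose at the moment of the call.
- r.sign_off(): hands the job in, once; it reports no verdict.
The state is a dict: "clock": time; "qpos": joint angles; "qd": joint speeds; "tau": joint torques, N m; "eef_pos": TCP position; "eef_rot": TCP orientation; "force": force on the tool from outside, world axes, zero at the start; "torque": the same for the moment, N m; "gripper_width": opening from 0.0 (shut) to 1.0 (fully open).
Only numpy, scipy, OpenCV 4.12 (cv2) and the standard library are available. Lean on these libraries where they do the work, as an engineer would, in place of code of your own. Each camera call takes 0.05 s, during which the arm holds its last target. There are 200 camera calls.

### The job

Take the longest of the three wooden dowels out of its spring clips on the sloping rack and lay it in the two V rests of the drilling jig with one end up against the jig's stop. Leave the other two dowels clipped where they are, and do not knock over or shove aside the tins, the jar and the glue bottle.

Things in the scene. Friction and masses are not known exactly. Their poses are not given: they have to be found in the camera images.
- rack: Plywood rack fixed to the table, 220 mm wide (y). Origin on the table, x away from its front, z up. Its face slopes up along +x at 35 degrees to the table. Three dowels lie on it side by side at y -75, 0, +75 mm (which is where varies), pointing straight up the slope, lower ends on a ledge. Each sits in two sprung steel C-clips.
- slope_foot (a point): Middle of the foot of the rack's slope: rack x 0, y 0, 35 mm above the table; axes of the rack. The dowels' lower ends are at the foot, their axes 30 mm square off the slope. The clips open square off the slope: 35 degrees from vertical, towards the rack's front (-x).
- rail (a point): Middle of a fixed steel rail (16 mm tube, 204 mm long along the rack's y, on side arms that run back from its ends to posts at the rack's rear): rack x 50 mm, 280 mm above the table. It crosses above the dowels and blocks a gripper that points straight down between the clips; one tilted 35 degrees, square to the slope, passes in front of and under it.
- dowel_long: The longest dowel: bare wood, 20 mm diameter, 190 mm long, 30 to 70 g. Origin on its axis at its lower end (as it stands in the rack), x along it, up the slope. Its two clips, 14 mm long along it and 30 mm wide over the flared mouths, are centred 30 and 120 mm from the lower end; pulled square off the slope they let go within 15 mm, at 8 to 16 N in all.
- dowel_long_mid (a point): Middle of the longest dowel, on its axis, 95 mm from either end; same axes as the dowel.
- dowel_medium: Dowel of the same kind, 20 mm diameter, 165 mm long, in its own clips; stays there. Origin on the axis at its lower end, x up the slope.
- dowel_short: Dowel of the same kind, 20 mm diameter, 140 mm long, in its own clips; stays there. Origin on the axis at its lower end, x up the slope.
- jig: Drilling jig fixed to the table: plywood base 230 x 70 x 14 mm, two aluminium V rests (14 mm thick along x, 45 mm wide, 90 degree V open upwards) centred at x +60 and -50 mm, and an upright stop plate, 62 mm high, its face at x +100 mm. Origin on the table under the base's middle; x along the V's towards the stop, z up. The base is 32 mm below a lying dowel's axis.
- jig_bed (a point): Point of the jig where the middle of the longest dowel is when it lies in both V's with one end (either one) against the stop: 46 mm above the table, 95 mm from the stop's face; axes of the jig (x towards the stop).
- tin: Food tin, 76 mm across, 110 mm high, standing loose; origin under its middle. Leave alone.
- jar: Glass jar with screw lid, 68 mm across, 112 mm high, standing loose; origin under its middle. Leave alone.
- glue: Glue bottle, 62 mm across, 217 mm high, standing loose; origin under its middle. Leave alone.
- paint_tin: Small paint tin, 77 mm across, 76 mm high, standing loose; origin under its middle. Leave alone.

How it is judged (in metres and radians):
On the way:
1. the longest dowel is right out of its clips (distance of dowel_long_mid from where it was at the start of the episode above 0.05 m), for 0.2 s.
At the end, for the whole second after the job is handed in: The longest dowel lies at rest in both V rests of the jig (within 3 mm sideways and in height and about 2 degrees of the V's line) with one end within 4 mm of the stop; the other two dowels are within 8 mm of where they started, in their clips (x of dowel_long_mid in the frame of jig_bed between -0.004 and 0.003 m and y of dowel_long_mid in the frame of jig_bed between -0.003 and 0.003 m and z of dowel_long_mid in the frame of jig_bed between -0.004 and 0.003 m and angle between the x axis of dowel_long_mid and the x axis of jig_bed, either way round below 0.04 rad and linear speed of dowel_long below 0.02 m/s and distance of each of dowel_medium, dowel_short from where it was at the start of the episode below 0.008 m); the robot touches nothing.
It fails at once if one of the other two dowels is pulled out of place (15 mm) (distance of any of dowel_medium, dowel_short from where it was at the start of the episode above 0.015 m).
It fails at once if a tin, the jar or the glue bottle is shoved more than 40 mm or tipped over (distance of any of tin, jar, glue, paint_tin from where it was at the start of the episode above 0.04 m or angle between any of tin, jar, glue, paint_tin's own z axis and vertical above 0.5 rad).
It also fails if it takes over 51 s, if anything falls off the work surface, if the arm or the gripper's body presses on something with over 40 N, if the wrist force passes 120 N, or if a joint passes its speed limit or range.

## Working session

There is one attempt and no reset: what is moved stays moved. The work goes in short steps, Python scripts to look and compute and a tool call to move; the robot and the scene stay as the last step left them, time stands still between calls to the robot, and variables do not carry over. Pictures are saved under pics/ and viewed, on a budget of 10 in all, crops included, one or two more only if the job needs it, and the job is handed in when it is done.

Besides the shell and the picture viewer there is one more tool, called after "Emit:" in YAML: its name, and indented under it one key for each argument. carry_out: Moves the arm, as the interface text tells. Its arguments: {"type":"object","properties":{"targets":{"type":"array"},"grip_force":{"type":"number"}},"required":["targets"]}

```bash
mkdir -p pics; ls
python3 - <<'E'
from plant import r
import cv2
for n in ["side","top","wrist"]:
    i=r.camera_info(n); print(n,i)
    cv2.imwrite(f"pics/{n}0.png",r.capture(n))
print(r.sense())
E
```

```text
pics
side {'fov_y': 56.2318044407146, 'cx': 319.8705525123542, 'cy': 239.12867431019546, 'dist_coeffs': array([-0.10846536,  0.        ,  0.        ,  0.        ,  0.        ]), 'rvec': array([ 2.10149387, -0.09759606,  0.04414989]), 'tvec': array([-511.96627496,  134.70661834, 1227.91086216])}
top {'fov_y': 48.13301714008821, 'cx': 329.5291239515102, 'cy': 241.1958443364612, 'dist_coeffs': array([0.0002774, 0.       , 0.       , 0.       , 0.       ]), 'rvec': array([ 2.13533829, -2.13398188,  0.2232559 ]), 'tvec': array([-134.02216931,  519.6860087 , 1252.22149883])}
wrist {'fov_y': 68.32817775947434, 'cx': 319.19018536384516, 'cy': 239.61869178464684, 'dist_coeffs': array([-0.06995244,  0.        ,  0.        ,  0.        ,  0.        ]), 'rvec': array([-2.40175501, -1.5501266 , -0.24955567]), 'tvec': array([-648.4030722 ,  -41.77770652,  381.16699943])}
{'clock': 0.15, 'qpos': array([ 9.71891438e-01,  2.45643289e-01,  1.55872346e+00,  2.66680052e-05,
        1.33871738e+00, -1.74106251e-01]), 'qd': array([-0.00088476, -0.00282464, -0.00196918,  0.00192512,  0.00215001,
        0.00065414]), 'tau': array([ 3.41417617e-04, -4.29987538e+01, -3.26550364e+01, -5.85779412e-05,
        3.55405748e-03,  2.18565953e-05]), 'eef_pos': array([267.63855573, 591.87674392, 230.44576252]), 'eef_rot': array([-6.62151989e-01, -3.07041875e+00,  2.15421139e-03]), 'force': array([ 0.58377106, -0.44910136,  0.17252118]), 'torque': array([ 0.0607974 , -0.04736572, -0.00398726]), 'gripper_width': 1.0031850908955091}
```

View pics/top0.png

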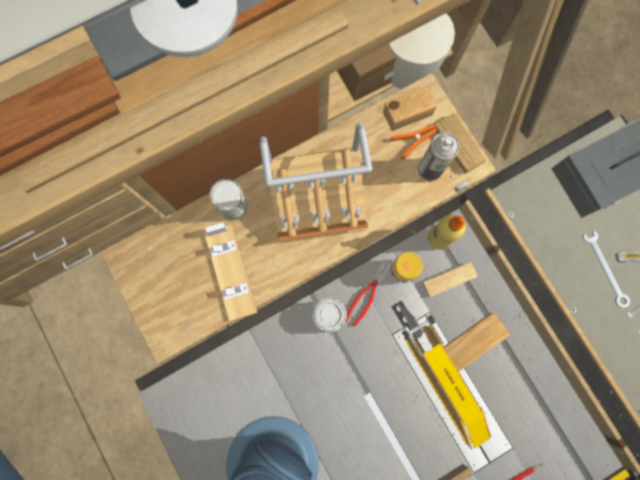

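View pics/side0.png

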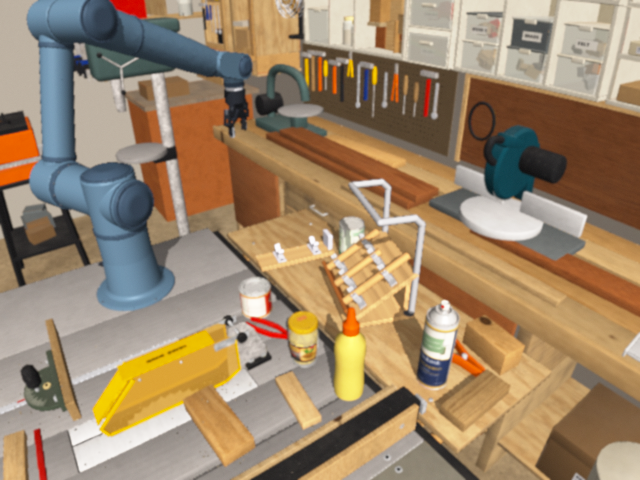

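The top view shows the rack around (320,190), the jig around (230,270) with its stop at the top (215,230), the tin/jar left at (228,198), and the long dowel not yet identified. The side view agrees. I'll enlarge both.

Run:
```python
import cv2,numpy as np
t=cv2.imread("pics/top0.png");s=cv2.imread("pics/side0.png")
a=cv2.resize(t[110:330,190:390],None,fx=4,fy=4,interpolation=cv2.INTER_CUBIC)[:, :]
a=cv2.resize(t[115:325,195:385],(543,600),interpolation=cv2.INTER_CUBIC)
cv2.imwrite("pics/top0c.png",a)
b=cv2.resize(s[165:330,235:435],(728,600),interpolation=cv2.INTER_CUBIC)
cv2.imwrite("pics/side0c.png",b)
```

```text
(no output)
```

View pics/top0c.png

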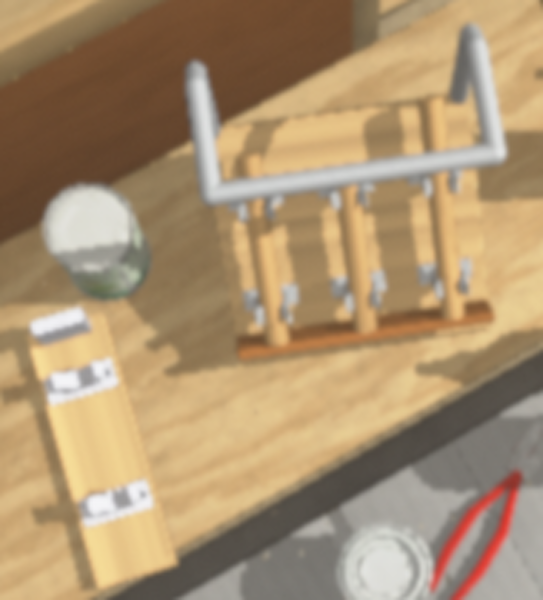

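The top crop shows the right dowel (y -75) ends farthest up at (437,97), so it is the longest; the left one ends at (255,155), and the middle is hidden under the rail. Rail corners are about (210,193) and (500,153), jig base corners (98,588), (177,563).

```bash
cat > h.py <<'E'
import numpy as np,cv2
from scipy.optimize import least_squares
from scipy.spatial.transform import Rotation as R
def cam(i):
    f=240/np.tan(np.radians(i["fov_y"]/2))
    return np.array([[f,0,i["cx"]],[0,f,i["cy"]],[0,0,1]]),i["dist_coeffs"],i["rvec"],i["tvec"]
def proj(P,i):
    K,d,rv,tv=cam(i); return cv2.projectPoints(np.asarray(P,float).reshape(-1,1,3),rv,tv,K,d)[0][:,0]
def place(p,L):  # p=x,y,yaw
    c,s=np.cos(p[2]),np.sin(p[2]); L=np.asarray(L,float)
    return np.c_[p[0]+c*L[:,0]-s*L[:,1],p[1]+s*L[:,0]+c*L[:,1],L[:,2]]
def fit(L,uv,i,p0):
    f=lambda p:(proj(place(p,L),i)-uv).ravel()
    s=least_squares(f,p0,x_scale=[100,100,.2],loss="soft_l1"); return s.x,f(s.x).reshape(-1,2)
C,S=np.cos(np.radians(35)),np.sin(np.radians(35))
def slope(s,y,h): # rack coords: s up slope, h off slope
    return [s*C-h*S,y,35+s*S+h*C]
E
python3 - <<'E'
from h import *
from plant import r
i=r.camera_info("top")
un=lambda a:np.array(a,float)/(543/190)+[195,115]
L=[[50,102,280],[50,-102,280],slope(0,75,38),slope(0,0,38),slope(0,-75,38),slope(190,-75,38),slope(165,75,38)]
uv=un([[210,193],[500,153],[279,345],[366,330],[453,316],[437,97],[255,155]])
p,e=fit(L,uv,i,[600,-100,0]); print("rack",p,e.round(1).tolist())
for l in [165,190,140]: print(l,[proj(place(p,[slope(l,y,38)]),i)[0].round(1) for y in(75,0,-75)])
L=[[-115,35,14],[-115,-35,14],[115,-35,14],[100,22,62],[100,-22,62]]
uv=un([[98,588],[177,563],[104,312],[32,342],[90,328]])
q,e=fit(L,uv,i,[500,100,0]); print("jig",q,e.round(1).tolist())
print("dowel mid",place(p,[slope(95,-75,30)]),"bed",place(q,[[5,0,46]]))
L=np.array([slope(0,0,30)])
for n,u in dict(jar=(98,255),tin=(385,595)).items():
    pass
s=r.sense();T=R.from_rotvec(s["eef_rot"]).as_matrix();print(T.round(2))
for n in("wrist",):
    K,d,rv,tv=cam(r.camera_info(n)); M=cv2.Rodrigues(rv)[0]; c=-M.T@tv
    print("cam in tool",T.T@(c-s["eef_pos"]),(T.T@M.T).round(3))
E
```

```text
rack [ 5.63737016e+02 -1.16036112e+02  1.44919622e-01] [[1.5, -0.7], [-0.7, -0.0], [-0.0, -0.6], [0.6, 0.3], [1.0, 0.9], [-0.8, 0.7], [-1.4, -0.2]]
165 [array([282.8, 169. ]), array([315.6, 164.6]), array([348.2, 160.3])]
190 [array([281.2, 158.3]), array([314.3, 153.9]), array([347.2, 149.6])]
140 [array([284.4, 179.5]), array([316.9, 175.1]), array([349.2, 170.8])]
jig [4.48015211e+02 1.09001450e+02 3.08529313e-01] [[0.1, 1.1], [0.4, 1.0], [-0.1, 0.3], [0.7, -1.7], [-1.9, -2.2]]
dowel mid [[ 634.54476832 -181.49674993  114.06432278]] bed [[452.77911714 110.519739    46.        ]]
[[-0.91  0.41 -0.  ]
 [ 0.41  0.91 -0.  ]
 [ 0.   -0.   -1.  ]]
cam in tool [  81.19885554   -0.46942779 -142.90421743] [[-0.    -0.948 -0.318]
 [ 1.     0.    -0.001]
 [ 0.001 -0.318  0.948]]
```

View pics/side0c.png

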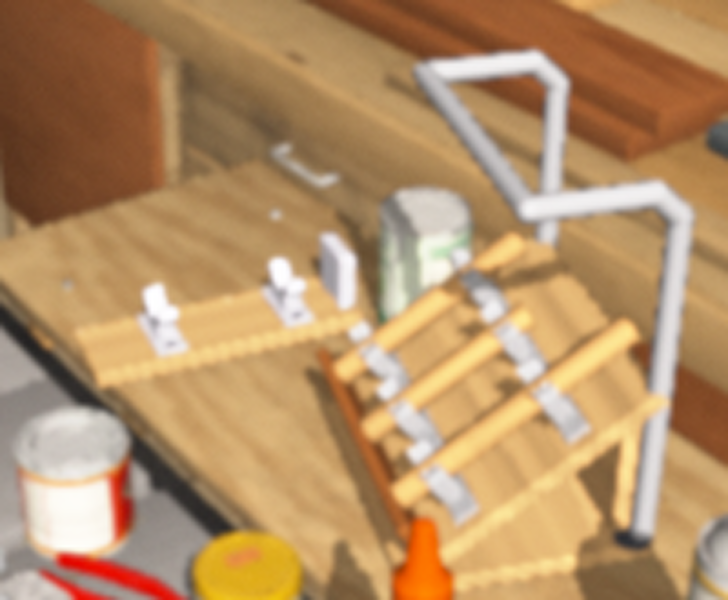

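The side crop confirms it: the front dowel (rack y -75), top end at (625,330), is the longest. I'll move over the jig first to refine it with the wrist camera.

Emit:
carry_out:
  targets:
    - [100, [0, -40, 10], [0, 0, 3.5]]
    - [100, [10, -45, 10], [0, 0, 5]]
    - [100, [15, -45, 10], [0, 0, 5]]
    - [100, [17, -45, 10], [0, 0, 5]]
    - [100, [17, -45, 10], [0, 0, 5]]
    - [100, [17, -45, 10], [0, 0, 5]]
    - [100, [17, -45, 10], [0, 0, 5]]
    - [100, [17, -45, 0], [0, 0, 5]]
    - [100, [17, -45, 0], [0, 0, 3]]
    - [100, [17, -45, 0], [0, 0, 0]]

```text
clock: 1.15
eef_pos: [412.0, 145.4, 301.3]
eef_rot: [-0.47, 3.106, 0.0]
force: [0.8, -0.6, -0.6]
gripper_width: 1.0
```

Emit:
carry_out:
  targets:
    - [50, [18, -42, 0], [0, 0, 0]]
    - [50, [0, 0, 0], [0, 0, 0]]
    - [50, [0, 0, 0], [0, 0, 0]]

```text
clock: 1.45
eef_pos: [429.9, 104.5, 301.0]
eef_rot: [0.465, -3.106, -0.001]
force: [0.3, 0.0, 0.6]
gripper_width: 0.518
```

Run:
```python
from h import *
from plant import r
import pickle
s=r.sense();i=r.camera_info("wrist");im=r.capture("wrist")
cv2.imwrite("pics/w1.png",im);pickle.dump(i,open("w1.pkl","wb"))
print(s["clock"],s["eef_pos"],s["eef_rot"],s["gripper_width"],abs(s["qd"]).max())
t=r.camera_info("top");K,d,rv,tv=cam(t);M=cv2.Rodrigues(rv)[0];c=-M.T@tv
def ray(u,z):
    a=cv2.undistortPoints(np.array([[u]],float),K,d)[0,0];w=M.T@[a[0],a[1],1];return (c+w*(z-c[2])/w[2]).round()
print("glue top",ray((457,221),217),"paint",ray((328,313),76),"jar?",ray((406,262),112),"tin",ray((226,192),110),"spray",ray((448,142),150))
```

```text
1.45 [429.89256974 104.54725476 300.99019913] [ 4.64763491e-01 -3.10634129e+00 -8.30431842e-04] 0.5181687771920818 0.05055395481163695
glue top [ 533. -402.  217.] paint [ 346. -129.   76.] jar? [ 460. -308.  112.] tin [625. 110. 110.] spray [ 737. -407.  150.]
```

View pics/w1.png

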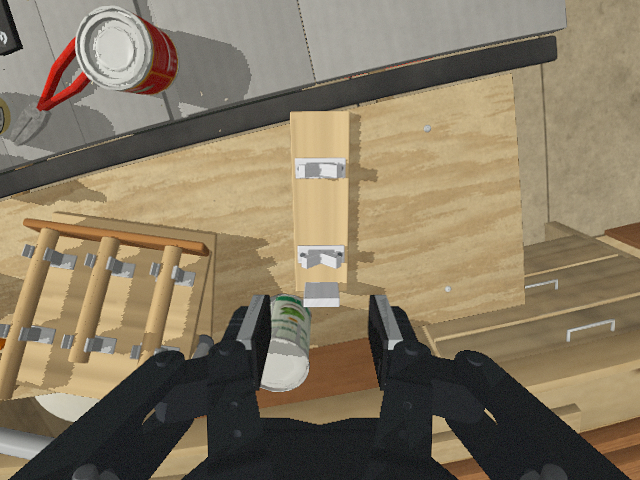

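The wrist view shows the jig's near base corners at (290,112) and (350,113), V rests at (320,168) and (320,257), the stop top near (321,285), and the tin next to it at (290,350). I'll crop the jig to click it more precisely.

Run:
```python
import cv2
t=cv2.imread("pics/w1.png")
cv2.imwrite("pics/w1c.png",cv2.resize(t[100:320,270:380],(400,800),interpolation=cv2.INTER_CUBIC)[:600])
a=cv2.resize(t[100:210,270:380],(400,400),interpolation=cv2.INTER_CUBIC)
b=cv2.resize(t[210:320,270:380],(400,400),interpolation=cv2.INTER_CUBIC)
cv2.imwrite("pics/w1c.png",cv2.hconcat([a,b]))
```

```text
(no output)
```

View pics/w1c.png

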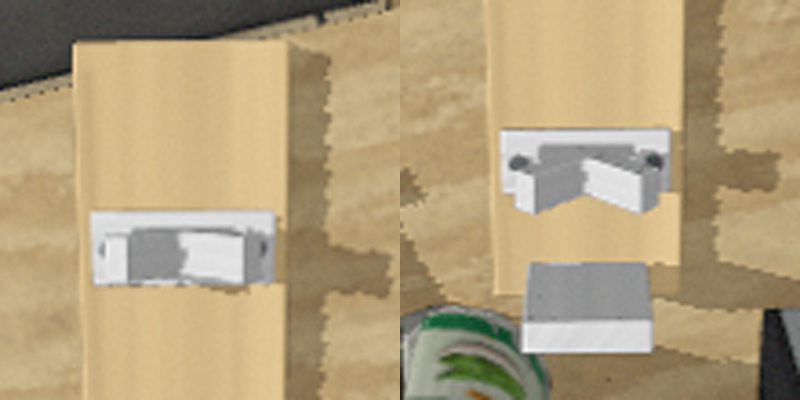

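Run:
```python
from h import *
import pickle
i=pickle.load(open("w1.pkl","rb"))
k=110/400
A=lambda u,v:[u*k+270,v*k+100]
B=lambda u,v:[(u-400)*k+270,v*k+210]
L=[[-115,-35,14],[-115,35,14],[100,0,14],[100,0,62],[-50,0,32],[60,0,32]]
uv=np.array([A(77,41),A(288,41),B(588,264),B(588,321),A(183,250),B(586,168)])
w=np.array([[1,1],[1,1],[1,1],[1,1],[1,0],[1,0]])
f=lambda p:((proj(place(p,L),i)-uv)*w).ravel()
s=least_squares(f,[448,109,.3],x_scale=[100,100,.2]);p=s.x
print(p,np.degrees(p[2]),f(p).reshape(-1,2).round(1).tolist())
print("bed",place(p,[[5,0,46]]),"grasp",place(p,[[-15,0,46]]))
# rack viewpoint & orientation deltas
c=R.from_rotvec([4.64763491e-01,-3.10634129e+00,-8.30431842e-04])
ra=np.array([563.7,-116.0,.145])
Z=R.from_euler('z',ra[2])
T=Z*R.from_matrix(np.array([[-C,0,S],[0,1,0],[-S,0,-C]]))
print("turn deg",np.degrees((T*c.inv()).as_rotvec()),(T*c.inv()).magnitude()*57.3)
for h in (30,130,200): print(h,"grasp pt",place(ra,[slope(75,-75,h)]),"TCP",place(ra,[slope(75,-75,h-19)]))
```

```text
[4.49701611e+02 1.12045759e+02 3.05849366e-01] 17.523877849909585 [[-1.4, 0.5], [1.3, -0.0], [-0.3, -1.0], [-0.0, 0.4], [0.3, 0.0], [0.1, 0.0]]
bed [[454.46956891 113.55127514  46.        ]] grasp [[435.39773792 107.5292105   46.        ]]
turn deg [  7.65361019 -34.22136899  -8.44838197] 36.07279701183312
30 grasp pt [[ 618.30189801 -183.82217134  102.59279405]] TCP [[ 629.08548617 -182.24749973   87.02890521]]
130 grasp pt [[ 561.54617089 -192.10991663  184.50799848]] TCP [[ 572.32975904 -190.53524503  168.94410964]]
200 grasp pt [[ 521.8171619  -197.91133833  241.84864158]] TCP [[ 532.60075006 -196.33666673  226.28475274]]
```

Emit:
carry_out:
  targets:
    - [50, [10, -35, 0], [1, -4.3, -1]]
    - [50, [12, -38, -5], [1, -4.3, -1]]
    - [50, [13, -38, -10], [1, -4.3, -1]]
    - [50, [13, -38, -12], [1, -4.3, -1]]
    - [50, [13, -38, -12], [1, -4.3, -1.1]]
    - [50, [13, -38, -12], [0.9, -4.3, -1.1]]
    - [50, [13, -38, -12], [0.9, -4.3, -1.1]]
    - [50, [16, -38, -12], [0.9, -4.1, -1.1]]
    - [50, [0, 0, 0], [0, 0, 0]]
    - [50, [0, 0, 0], [0, 0, 0]]

```text
clock: 2.5
eef_pos: [536.1, -189.8, 229.3]
eef_rot: [-0.181, 2.534, 0.054]
force: [0.4, -0.3, 0.7]
gripper_width: 0.499
```

Run:
```python
from h import *
from plant import r
import pickle
s=r.sense();i=r.camera_info("wrist");im=r.capture("wrist")
cv2.imwrite("pics/w2.png",im);pickle.dump((s,i),open("w2.pkl","wb"))
print(s["clock"],s["eef_pos"],s["eef_rot"],s["gripper_width"],s["force"])
```

```text
2.5 [ 536.14226017 -189.77964508  229.28576743] [-0.18113463  2.53435116  0.05408401] 0.499355315459945 [ 0.43686378 -0.31047089  0.66028591]
```

View pics/w2.png

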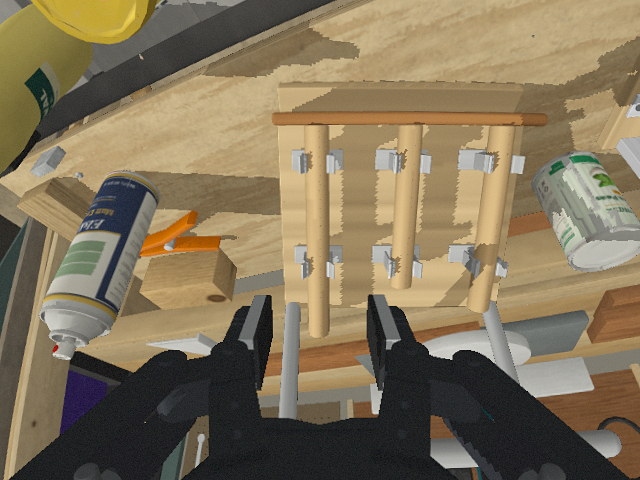

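The wrist view shows the longest dowel leftmost, at u≈317 from (316,125) to its upper end (318,337), with clips at v≈161 and 260. The others end at (400,289) and (479,312), and the rail tube runs up from (600,440).

Run:
```python
from h import *
import pickle
s,i=pickle.load(open("w2.pkl","rb"))
im=cv2.imread("pics/w2.png")
g=cv2.GaussianBlur(im,(3,3),0).astype(float).sum(2)
for v in (190,205,220,290,310): 
    d=np.diff(g[v]);print(v,[(u,int(d[u])) for u in range(295,345) if abs(d[u])>45])
L=[slope(190,-75,40),slope(140,0,40),slope(165,75,40)]
for c in(30,120): L+=[slope(c,-75,30)]
uv=np.array([[318,337],[400,289],[479,312],[316.5,161],[318,260]],float)
w=np.array([[1,1],[1,1],[1,1],[1,.3],[1,.3]])
f=lambda p:((proj(place(p,L),i)-uv)*w).ravel()
o=least_squares(f,[563.7,-116,.145],x_scale=[100,100,.2],loss="soft_l1");p=o.x
print(p,f(p).reshape(-1,2).round(1).tolist())
Z=R.from_euler('z',p[2]);T=Z*R.from_matrix(np.array([[-C,0,S],[0,1,0],[-S,0,-C]]))
c=R.from_rotvec(s["eef_rot"])
print("turn",np.degrees((T*c.inv()).as_rotvec()))
for h in(30,80): 
    t=place(p,[slope(75,-75,h-19)])[0];print(h,t,"delta",t-s["eef_pos"])
print("normal",place(p,[slope(0,0,1)])[0]-place(p,[slope(0,0,0)])[0])
for q in(-75,0,75):print(proj(place(p,[slope(30,q,30),slope(75,q,40)]),i).round(1).tolist())
```

```text
190 [(328, 91), (329, 69)]
205 [(328, 84), (329, 84), (341, -48)]
220 [(328, 94), (329, 93), (340, -49), (341, -55)]
290 [(328, 82), (329, 84)]
310 [(300, 59), (308, 55), (328, 53), (329, 90)]
[ 5.60640658e+02 -1.13673816e+02  1.42628269e-01] [[-1.3, 0.5], [1.4, -0.2], [1.0, 1.0], [0.1, -0.1], [-1.3, 1.0]]
turn [ 0.16109713 -0.50962893  0.02326764]
30 [ 625.86883881 -180.07620631   87.02890521] delta [  89.72657864    9.70343876 -142.25686222]
80 [ 597.48122692 -184.1527627   127.98650743] delta [  61.33896675    5.62688237 -101.29926   ]
normal [-0.56775224 -0.08153113  0.81915204]
[[316.6, 160.6], [316.5, 217.2]]
[[408.3, 161.1], [407.2, 217.4]]
[[497.5, 162.3], [495.4, 217.9]]
```

Emit:
carry_out:
  targets:
    - [50, [15, 2, -25], [0.2, -0.5, 0]]
    - [50, [17, 2, -26], [0, 0, 0]]
    - [50, [17, 2, -26], [0, 0, 0]]
    - [50, [15, 1, -25], [0, 0, 0]]
    - [50, [0, 0, 0], [0, 0, 0]]
    - [50, [0, 0, 0], [0, 0, 0]]

```text
clock: 3.15
eef_pos: [606.7, -173.9, 137.1]
eef_rot: [-0.161, 2.545, 0.046]
force: [-0.6, 0.2, 0.3]
gripper_width: 0.504
```

```bash
cat > d.py <<'E'
from h import *
from plant import r
p=np.array([560.64,-113.67,.1426]);s=r.sense()
Z=R.from_euler('z',p[2]);T=Z*R.from_matrix(np.array([[-C,0,S],[0,1,0],[-S,0,-C]]))
print(s["clock"],s["eef_pos"],s["force"],s["gripper_width"],abs(s["qd"]).max(),"q",s["qpos"].round(2))
print("turn",np.degrees((T*R.from_rotvec(s["eef_rot"]).inv()).as_rotvec()).round(2))
for h in(28,80): print(h,"delta",(place(p,[slope(75,-75,h-19)])[0]-s["eef_pos"]).round(1))
E
python3 d.py
```

```text
3.15 [ 606.67792764 -173.90001519  137.0910164 ] [-0.63125206  0.2235224   0.28926177] 0.504299687947467 0.03150252066824315 q [-0.62  0.08  2.02  0.64  0.68 -2.74]
turn [ 0.25 -1.02  0.96]
28 delta [ 20.3  -6.  -51.7]
80 delta [ -9.2 -10.2  -9.1]
```

Joint 6 is at its limit (-2.74). I'll fit a quick kinematic model to see which roll about the dowel's axis frees it.

```bash
cat > k.py <<'E'
from h import *
import pickle
q0=np.array([.971891,.245643,1.558723,0,1.338717,-.174106]);P0=np.array([267.64,591.88,230.45]);R0=[-.66215,-3.07042,.00215]
s2=pickle.load(open("w2.pkl","rb"))[0]
from plant import r
s3=r.sense()
D=[(q0,P0,R.from_rotvec(R0))]+[(s["qpos"],s["eef_pos"],R.from_rotvec(s["eef_rot"])) for s in(s2,s3)]
def ori(q,s4,s6,c): return R.from_euler('z',q[0])*R.from_euler('y',q[1]+q[2])*R.from_euler('z',s4*q[3])*R.from_euler('y',q[4])*R.from_euler('z',s6*q[5]+c)
def wc(q,g):
    h0,l2,l3,b3=g[:4]; a=q[1];b=q[1]+q[2]+b3
    return l2*np.sin(a)+l3*np.sin(b),h0+l2*np.cos(a)+l3*np.cos(b)
def fk(q,g):
    L,d=g[4:6]; o=ori(q,1,1,np.pi/2); x,z=wc(q,g)
    p=R.from_euler('z',q[0]).apply([x,d,z])+L*o.as_matrix()[:,2]; return p,o
E
cat > k2.py <<'E'
from k import *
for a in(1,-1):
  for b in(1,-1):
    print(a,b,[round((ori(q,a,b,b*0+np.pi/2).inv()*o).magnitude(),3) for q,P,o in D])
f=lambda g:np.concatenate([fk(q,g)[0]-P for q,P,o in D])
o=least_squares(f,[250,450,400,0,300,110],x_scale=[100,100,100,.2,100,50]);print(o.x,f(o.x).round(1))
E
python3 k2.py
```

```text
1 1 [0.0, 0.0, 0.0]
1 -1 [0.348, 0.8, 0.8]
-1 1 [0.0, 1.165, 1.274]
-1 -1 [0.348, 1.753, 1.951]
[2.73479040e+02 4.19795783e+02 5.72639241e+02 1.15842242e-01
 2.54182735e+02 1.12607190e+02] [ 0. -0.  0. -0. -0.  0.  0.  0. -0.]
```

```bash
cat > k3.py <<'E'
from k import *
f=lambda g:np.concatenate([fk(q,g)[0]-P for q,P,o in D])
G=np.array([273.47904,419.795783,572.639241,.115842242,254.182735,112.60719])
lo=[-3.13,-1.02,.13,-.95,.21,-2.74];hi=[3.13,2.26,2.54,4.09,2.88,2.74]
def ik(P,o,q0):
    def e(q):
        p,w=fk(q,G); return np.r_[(p-P)/300,(w.inv()*o).as_rotvec()]
    s=least_squares(e,q0); return s.x,np.abs(s.fun).max()
rk=np.array([560.64,-113.67,.1426])
M=np.array([[-C,0,S],[0,1,0],[-S,0,-C]])
def tgt(h,roll=0,flip=0,yaw=0,s=75,dl=190):
    Zr=R.from_euler('z',rk[2])
    o=Zr*R.from_matrix(M)*R.from_euler('x',roll,degrees=True)*R.from_euler('z',yaw+180*flip,degrees=True)
    gp=place(rk,[slope(s,-75,h)])[0]
    return gp+19*o.as_matrix()[:,2],o
E
python3 - <<'E'
from k3 import *
print(D[-1][0].round(2))
for flip in(0,1):
  for roll in(-20,-10,0,10,20):
    for h in(28,100):
      P,o=tgt(h,roll,flip); b=[]
      for g in (D[-1][0],D[-1][0]+[0,0,0,0,0,3.14],np.array([-.4,.3,1.9,-.4,.6,.5])):
        x,e=ik(P,o,g); b.append((x.round(2).tolist(),round(e,4)))
      print(flip,roll,h,*b[:2 if flip else 1],b[2])
E
```

```text
[-0.62  0.08  2.02  0.64  0.68 -2.74]
0 -20 28 ([-0.7, 0.34, 1.85, 0.84, 1.01, -3.02], np.float64(0.0)) ([-0.7, 0.34, 1.85, -2.3, -1.01, 0.12], np.float64(0.0))
0 -20 100 ([-0.76, 0.18, 1.93, 0.79, 1.11, -2.98], np.float64(0.0)) ([-0.76, 0.18, 1.93, -2.35, -1.11, 0.16], np.float64(0.0))
0 -10 28 ([-0.66, 0.27, 1.93, 0.81, 0.81, -2.97], np.float64(0.0)) ([-0.66, 0.27, 1.93, -2.33, -0.81, 0.17], np.float64(0.0))
0 -10 100 ([-0.72, 0.1, 2.0, 0.75, 0.92, -2.92], np.float64(0.0)) ([-0.72, 0.1, 2.0, -2.39, -0.92, 0.22], np.float64(0.0))
0 0 28 ([-0.61, 0.22, 1.99, 0.76, 0.61, -2.89], np.float64(0.0)) ([-0.61, 0.22, 1.99, -2.38, -0.61, 0.25], np.float64(0.0))
0 0 100 ([-0.67, 0.03, 2.06, 0.68, 0.72, -2.83], np.float64(0.0)) ([-0.67, 0.03, 2.06, -2.46, -0.72, 0.31], np.float64(0.0))
0 10 28 ([-0.55, 0.19, 2.03, 0.62, 0.4, -2.72], np.float64(0.0)) ([-0.55, 0.19, 2.03, 0.62, 0.4, -2.72], np.float64(0.0))
0 10 100 ([-0.6, -0.01, 2.11, 0.54, 0.52, -2.66], np.float64(0.0)) ([-0.6, -0.01, 2.11, 0.54, 0.52, -2.66], np.float64(0.0))
0 20 28 ([-0.47, 0.18, 2.06, 0.16, 0.21, -2.22], np.float64(0.0)) (
[... 1264 characters left out ...]
5, 0.19, 2.03, 0.62, 0.4, 0.42], np.float64(0.0)) ([-0.55, 0.19, 2.03, 0.62, 0.4, 0.42], np.float64(0.0)) ([-0.55, 0.19, 2.03, 0.62, 0.4, 0.42], np.float64(0.0))
1 10 100 ([-0.6, -0.01, 2.11, 0.54, 0.52, 0.48], np.float64(0.0)) ([-0.6, -0.01, 2.11, 0.54, 0.52, 0.48], np.float64(0.0)) ([-0.6, -0.01, 2.11, 0.54, 0.52, 0.48], np.float64(0.0))
1 20 28 ([-0.47, 0.18, 2.06, 0.16, 0.21, 0.92], np.float64(0.0)) ([-0.47, 0.18, 2.06, 0.16, 0.21, 0.92], np.float64(0.0)) ([-0.47, 0.18, 2.06, 0.16, 0.21, 0.92], np.float64(0.0))
1 20 100 ([-0.53, -0.02, 2.14, 0.2, 0.34, 0.84], np.float64(0.0)) ([-0.53, -0.02, 2.14, 0.2, 0.34, 0.84], np.float64(0.0)) ([-0.53, -0.02, 2.14, 0.2, 0.34, 0.84], np.float64(0.0))
```

A 13° roll about the dowel's axis keeps joint 6 in range (about -2.65), still gripping across the dowel. I'll compute the moves.

```bash
cat > go.py <<'E'
from k3 import *
import sys
def go(P,o,msg=""):
    s=r.sense();c=R.from_rotvec(s["eef_rot"])
    print(msg,"d",(P-s["eef_pos"]).round(1),"turn",np.degrees((o*c.inv()).as_rotvec()).round(2),"q",ik(P,o,s["qpos"])[0].round(2),"now",s["qpos"].round(2),"F",s["force"].round(1))
E
python3 - <<'E'
from go import *
for h in(80,31): go(*tgt(h,13),h)
E
```

```text
80 d [ -8.9 -14.5  -8.7] turn [-10.36  -2.46  -6.4 ] q [-0.57  0.04  2.1   0.49  0.43 -2.59] now [-0.62  0.08  2.02  0.64  0.68 -2.74] F [-0.6  0.2  0.3]
31 d [ 19.  -10.5 -48.8] turn [-10.36  -2.46  -6.4 ] q [-0.53  0.17  2.04  0.54  0.34 -2.62] now [-0.62  0.08  2.02  0.64  0.68 -2.74] F [-0.6  0.2  0.3]
```

Emit:
carry_out:
  targets:
    - [50, [-3, -5, -3], [-3.5, -0.8, -2.1]]
    - [50, [-3, -5, -3], [-3.5, -0.8, -2.1]]
    - [50, [-3, -4.5, -3], [-3.4, -0.8, -2.2]]
    - [50, [0, 0, 0], [0, 0, 0]]
    - [50, [0, 0, 0], [0, 0, 0]]

```text
clock: 3.65
eef_pos: [597.8, -190.1, 129.3]
eef_rot: [-0.086, 2.507, -0.23]
force: [0.4, 0.2, 0.5]
gripper_width: 0.498
```

Run:
```python
from go import *
for h in(80,31): go(*tgt(h,13),h)
cv2.imwrite("pics/w3.png",r.capture("wrist"))
```

```text
80 d [ 0.   1.6 -0.9] turn [0.03 0.06 0.13] q [-0.57  0.04  2.1   0.49  0.43 -2.59] now [-0.57  0.04  2.1   0.49  0.43 -2.59] F [0.4 0.2 0.5]
31 d [ 27.8   5.6 -41. ] turn [0.03 0.06 0.13] q [-0.53  0.17  2.04  0.54  0.34 -2.62] now [-0.57  0.04  2.1   0.49  0.43 -2.59] F [0.4 0.2 0.5]
```

View pics/w3.png

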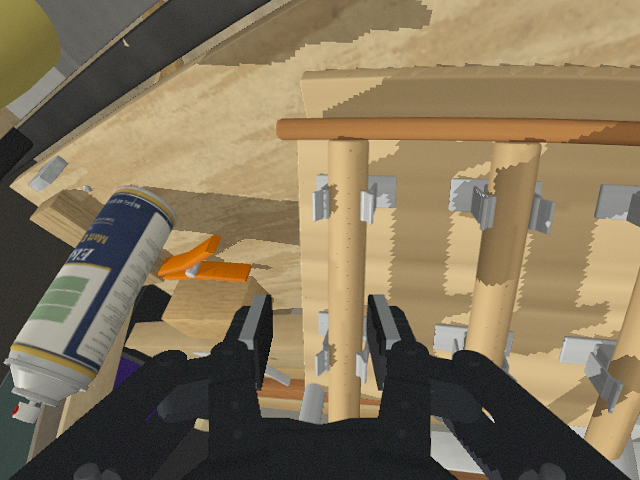

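The wrist view at h=80 shows the long dowel at u≈348 (edges 330–367 at v=240), with clips at v≈200 and 345. It will shift between the fingers as I descend along the slope normal. I'll check the model's prediction against this.

Run:
```python
from go import *
i=r.camera_info("wrist")
for s in(10,30,50,75,120): print(s,proj(place(rk,[slope(s,-75,30),slope(s,-85,30),slope(s,-65,30)]),i).round(1).tolist())
g=cv2.GaussianBlur(cv2.imread("pics/w3.png"),(3,3),0).astype(float).sum(2)
for v in (155,230,260,290):
    d=np.diff(g[v]);print(v,[(u,int(d[u])) for u in range(315,385) if abs(d[u])>50])
```

```text
10 [[348.6, 156.8], [328.2, 156.3], [369.5, 157.3]]
30 [[347.7, 197.8], [328.0, 196.9], [367.9, 198.7]]
50 [[346.8, 236.1], [327.7, 234.8], [366.3, 237.5]]
75 [[345.7, 280.5], [327.5, 278.7], [364.3, 282.3]]
120 [[343.8, 350.9], [327.0, 348.6], [361.0, 353.2]]
155 [(367, 65), (368, 94)]
230 [(365, 89), (366, 90)]
260 [(364, 88), (365, 88)]
290 [(363, 87), (364, 87)]
```

Model and picture agree to about 0.5 px. Descend, then close.

Emit:
carry_out:
  targets:
    - [50, [9, 2, -13], [0, 0, 0]]
    - [50, [9, 2, -13], [0, 0, 0]]
    - [50, [6, 1, -9], [0, 0, 0]]
    - [50, [4, 0.6, -6], [0, 0, 0]]
    - [50, [0, 0, 0], [0, 0, 0]]

```text
clock: 4.2
eef_pos: [625.4, -184.5, 85.7]
eef_rot: [-0.085, 2.511, -0.229]
force: [0.7, 0.6, -0.3]
gripper_width: 0.499
```

Run:
```python
from go import *
go(*tgt(31,13),31)
```

```text
31 d [0.3 0.1 2.6] turn [-0.04 -0.11  0.19] q [-0.53  0.17  2.04  0.54  0.34 -2.62] now [-0.53  0.18  2.04  0.53  0.34 -2.62] F [ 0.7  0.6 -0.3]
```

Emit:
carry_out:
  targets:
    - [0, [0, 0, 1], [0, 0, 0]]
    - [0, [0, 0, 0], [0, 0, 0]]
    - [0, [0, 0, 0], [0, 0, 0]]
    - [0, [0, 0, 0], [0, 0, 0]]
    - [0, [0, 0, 0], [0, 0, 0]]
    - [0, [0, 0, 0], [0, 0, 0]]
  grip_force: 80

```text
clock: 4.8
eef_pos: [625.5, -184.6, 88.0]
eef_rot: [-0.085, 2.509, -0.231]
force: [-3.8, 3.7, 6.4]
gripper_width: 0.206
```

Emit:
carry_out:
  targets:
    - [0, [-3, -0.4, 4], [0, 0, 0]]
    - [0, [-3, -0.4, 4], [0, 0, 0]]
    - [0, [-3, -0.4, 4], [0, 0, 0]]
    - [0, [-3, -0.5, 4], [0, 0, 0]]
    - [0, [-3, -0.4, 4.5], [0, 0, 0]]
    - [0, [-3, -0.4, 4.5], [0, 0, 0]]
    - [0, [-3, -0.5, 4.5], [0, 0, 0]]
    - [0, [-3, -0.4, 4.5], [0, 0, 0]]
    - [0, [0, 0, 0], [0, 0, 0]]

```text
clock: 5.7
eef_pos: [601.3, -188.4, 122.2]
eef_rot: [-0.084, 2.509, -0.231]
force: [0.3, 0.1, -0.1]
gripper_width: 0.205
```

Run:
```python
from go import *
go(*tgt(71,13),71); i=r.camera_info("wrist"); im=r.capture("wrist")
cv2.imwrite("pics/w4.png",im); print(r.sense()["torque"])
```

```text
71 d [ 1.6  0.7 -1.2] turn [0.05 0.   0.23] q [-0.56  0.06  2.09  0.49  0.41 -2.6 ] now [-0.56  0.06  2.09  0.49  0.41 -2.59] F [ 0.3  0.1 -0.1]
[0.10363524 0.31132726 0.02873851]
```

View pics/w4.png

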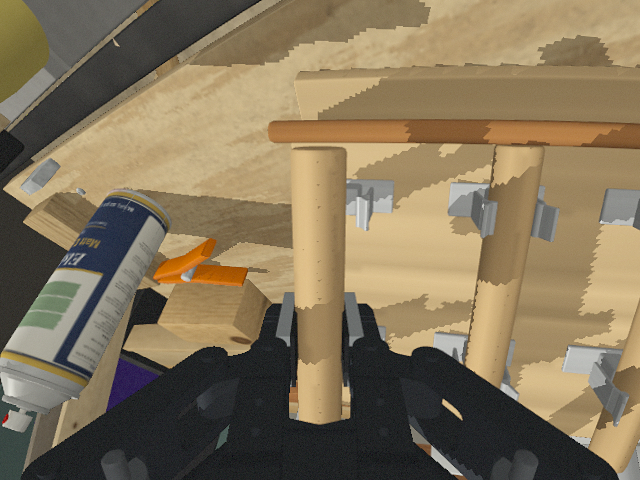

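The view shows the dowel out of its clips and held between the fingers, its lower end at (319,147) about 55 px wide. The other dowels are still clipped.

Run:
```python
from go import *
s=r.sense();i=r.camera_info("wrist");o=R.from_rotvec(s["eef_rot"])
print((o.as_matrix()@[1,0,0]).round(3))
for dz in (-19,-22,-16,-13):
  for pit in(-6,0,6):
    a=np.radians(pit);ax=np.array([np.cos(a),0,np.sin(a)]);n=np.array([np.sin(a),0,-np.cos(a)])
    c=np.array([0,0,dz])+75*ax
    P=[c+10*n,c-10*n,c+[0,10,0],c-[0,10,0]]
    print(dz,pit,proj(s["eef_pos"]+o.apply(P),i).round(0).tolist())
g=cv2.GaussianBlur(cv2.imread("pics/w4.png"),(3,3),0).astype(float).sum(2)
for v in (155,170,200,240):
    d=np.diff(g[v]);print(v,[(u,int(d[u])) for u in range(280,360) if abs(d[u])>50])
d=np.diff(g[:,319]);print([(v,int(d[v])) for v in range(130,180) if abs(d[v])>30])
```

```text
[-0.811 -0.114 -0.573]
-19 -6 [[321.0, 150.0], [321.0, 139.0], [353.0, 144.0], [290.0, 144.0]]
-19 0 [[321.0, 143.0], [321.0, 140.0], [351.0, 142.0], [292.0, 142.0]]
-19 6 [[321.0, 140.0], [321.0, 143.0], [349.0, 142.0], [293.0, 142.0]]
-22 -6 [[322.0, 151.0], [321.0, 140.0], [354.0, 145.0], [289.0, 145.0]]
-22 0 [[321.0, 144.0], [321.0, 141.0], [351.0, 142.0], [291.0, 142.0]]
-22 6 [[321.0, 140.0], [321.0, 144.0], [349.0, 142.0], [293.0, 142.0]]
-16 -6 [[321.0, 149.0], [321.0, 139.0], [352.0, 144.0], [291.0, 144.0]]
-16 0 [[321.0, 143.0], [321.0, 140.0], [350.0, 141.0], [292.0, 141.0]]
-16 6 [[321.0, 140.0], [321.0, 143.0], [348.0, 141.0], [294.0, 141.0]]
-13 -6 [[321.0, 148.0], [321.0, 139.0], [351.0, 143.0], [291.0, 143.0]]
-13 0 [[321.0, 142.0], [321.0, 139.0], [349.0, 141.0], [293.0, 141.0]]
-13 6 [[321.0, 139.0], [321.0, 142.0], [348.0, 141.0], [294.0, 141.0]]
155 [(345, 58), (346, 98), (347, 60)]
170 [(345, 74), (346, 93), (357, -52)]
200 [(355, 61), (356, 79)]
240 [(291, 64), (292, 85), (344, 87), (345, 78)]
[(141, 50), (142, 94), (143, 46), (144, -44), (145, -101), (146, -80), (149, 60), (150, 57)]
```

Run:
```python
from go import *
s=r.sense();i=r.camera_info("wrist");o=R.from_rotvec(s["eef_rot"])
K,dd,rv,tv=cam(i);cc=-cv2.Rodrigues(rv)[0].T@tv
ct=o.inv().apply(cc-s["eef_pos"])
def edges(y0,dz,pit,yaw,vs):
    ax=R.from_euler('yz',[-pit,yaw],degrees=True).apply([1,0,0]);c0=np.array([0,y0,dz]);out=[]
    for sg in(1,-1):
        pts=[]
        for t in np.linspace(-20,75,30):
            p=c0+t*ax;v=ct-p;v-=ax*(v@ax);D=np.linalg.norm(v);v/=D
            sd=np.cross(ax,v);b=np.arcsin(10/D);pts.append(p+10*(np.sin(b)*v+sg*np.cos(b)*sd))
        q=proj(s["eef_pos"]+o.apply(pts),i);j=np.argsort(q[:,1]);out.append(np.interp(vs,q[j,1],q[j,0]))
    return np.sort(np.array(out),0)
# print edge candidates with weak threshold
g=cv2.GaussianBlur(cv2.imread("pics/w4.png"),(5,5),0).astype(float)
vs=[160,175,190,210,230,250,270,285]
E=[]
for v in vs:
    d=np.abs(np.diff(g[v],axis=0)).sum(1)
    l=285+d[285:302].argmax();rr=335+d[335:353].argmax();E.append((l+.5,rr+.5,int(d[l]),int(d[rr])))
print(E)
E=np.array(E)[:,:2].T
f=lambda x:(edges(x[0],x[1],x[2],x[3],vs)-E).ravel()
for dz in(-19,-16,-13):
    r_=least_squares(lambda x:f([x[0],dz,x[1],x[2]]),[0,0,0],loss="soft_l1");print(dz,r_.x.round(2),r_.cost.round(2),f([r_.x[0],dz,*r_.x[1:]]).round(1).tolist())
```

```text
[(np.float64(290.5), np.float64(346.5), 8, 76), (np.float64(291.5), np.float64(345.5), 12, 73), (np.float64(291.5), np.float64(345.5), 18, 35), (np.float64(291.5), np.float64(345.5), 70, 84), (np.float64(291.5), np.float64(345.5), 71, 80), (np.float64(293.5), np.float64(344.5), 10, 70), (np.float64(293.5), np.float64(344.5), 16, 71), (np.float64(294.5), np.float64(344.5), 17, 78)]
-19 [-0.52  6.06 -0.4 ] 1.55 [0.3, -0.4, -0.1, 0.4, 0.8, -0.7, -0.2, -0.8, -0.7, 0.2, 0.1, -0.1, -0.2, 0.6, 0.4, 0.2]
-16 [-0.51  2.79 -0.41] 1.15 [0.1, -0.5, -0.1, 0.4, 1.0, -0.5, 0.1, -0.5, -0.5, 0.4, 0.2, -0.1, -0.3, 0.4, 0.1, -0.1]
-13 [-0.51 -0.49 -0.4 ] 1.31 [-0.1, -0.6, -0.2, 0.5, 1.1, -0.3, 0.4, -0.1, -0.3, 0.5, 0.3, -0.1, -0.4, 0.2, -0.2, -0.5]
```

```bash
cat >> go.py <<'E'
jig=np.array([449.7,112.05,.30585])
def jt(x,z,pit=3,gz=-17.5):
    o=R.from_euler('z',jig[2])*R.from_matrix(np.diag([-1.,1,-1]))*R.from_euler('y',pit,degrees=True)
    return place(jig,[[x,0,z]])[0]-o.apply([0,0,gz]),o
E
python3 - <<'E'
from go import *
go(*jt(-25,150),150); go(*jt(-25,46),46)
s=r.sense();P,o=jt(-25,46);print(P,ik(P,o,[.0,.5,1.7,.2,1,-1.9]))
E
```

```text
150 d [-176.3  292.5   10.7] turn [ 4.12 39.77 12.83] q [-0.01 -0.12  2.13 -0.02  1.18 -1.88] now [-0.56  0.06  2.09  0.49  0.41 -2.59] F [-0.1  0.1 -0.5]
46 d [-176.3  292.5  -93.3] turn [ 4.12 39.77 12.83] q [-0.01  0.09  2.17 -0.02  0.94 -1.87] now [-0.56  0.06  2.09  0.49  0.41 -2.59] F [-0.1  0.1 -0.5]
[424.98684151 104.24662934  28.52398314] (array([-0.00996282,  0.08620751,  2.16517202, -0.02012868,  0.94008439,
       -1.87433317]), np.float64(4.671581640044072e-12))
```

Emit:
carry_out:
  targets:
    - [0, [-20, 0, 3], [0, 0, 0]]
    - [0, [-30, 0, 3], [0, 0, 0]]
    - [0, [-30, 0, 3], [0, 0, 0]]
    - [0, [-20, 0, 0], [0, 0, 0]]
    - [0, [0, 0, 0], [0, 0, 0]]

```text
clock: 6.25
eef_pos: [501.3, -185.0, 132.0]
eef_rot: [-0.079, 2.515, -0.234]
force: [-0.7, -0.6, 0.2]
gripper_width: 0.206
```

Emit:
carry_out:
  targets:
    - [0, [-5, 15, 3], [0.4, 4, 1.3]]
    - [0, [-8, 30, 5], [0.4, 4, 1.3]]
    - [0, [-8, 30, 5], [0.4, 4, 1.3]]
    - [0, [-8, 30, 0], [0.4, 4, 1.3]]
    - [0, [-8, 30, 0], [0.4, 4, 1.3]]
    - [0, [-8, 30, 0], [0.4, 4, 1.3]]
    - [0, [-8, 30, 0], [0.4, 4, 1.3]]
    - [0, [-8, 30, 0], [0.4, 4, 1.3]]
    - [0, [-8, 30, 0], [0.4, 4, 1.3]]
    - [0, [-5, 25, 0], [0.4, 4, 1.3]]

```text
clock: 7.25
eef_pos: [429.2, 96.6, 145.7]
eef_rot: [0.475, -3.042, 0.017]
force: [-0.1, -0.2, -0.6]
gripper_width: 0.202
```

Run:
```python
from go import *
go(*jt(-25,150),150); print(r.sense()["gripper_width"],r.sense()["clock"])
```

```text
150 d [ -4.2   7.7 -13.1] turn [ 0.28 -0.6  -0.24] q [-0.01 -0.12  2.13 -0.02  1.18 -1.88] now [-0.02 -0.12  2.11 -0.02  1.21 -1.9 ] F [-0.1 -0.2 -0.6]
0.20184048943013044 7.25
```

Emit:
carry_out:
  targets:
    - [0, [-4, 7.5, -20], [0.3, -0.6, -0.2]]
    - [0, [0, 0, -25], [0, 0, 0]]
    - [0, [0, 0, -25], [0, 0, 0]]
    - [0, [0, 0, -17], [0, 0, 0]]
    - [0, [0, 0, 0], [0, 0, 0]]
    - [0, [0, 0, 0], [0, 0, 0]]

```text
clock: 7.85
eef_pos: [425.4, 102.4, 58.7]
eef_rot: [0.469, -3.056, 0.013]
force: [0.6, -0.3, -1.0]
gripper_width: 0.207
```

Run:
```python
from go import *
go(*jt(-25,76),76)
a=r.capture("side");b=r.capture("wrist")
cv2.imwrite("pics/s5.png",a);cv2.imwrite("pics/w5.png",b)
i=r.camera_info("side");uv=proj(place(jig,[[92,0,76],[-98,0,76],[100,0,62],[-115,-35,14]]),i);print(uv.round(1))
u0,v0=225,200
cv2.imwrite("pics/m5.png",cv2.hconcat([cv2.resize(a[v0:v0+100,u0:u0+133],(532,400),interpolation=cv2.INTER_CUBIC),cv2.resize(b[90:490,220:420],(200,390))[:400] if 0 else cv2.resize(b[80:480,190:450],(260,400))]))
```

```text
76 d [-0.4  1.9 -0.2] turn [-0.    0.1   0.08] q [-0.01  0.02  2.16 -0.02  1.01 -1.88] now [-0.01  0.02  2.16 -0.02  1.01 -1.88] F [ 0.6 -0.3 -1. ]
[[323.3 229.4]
 [262.3 242.3]
 [325.8 232.9]
 [261.7 267.8]]
```

View pics/m5.png

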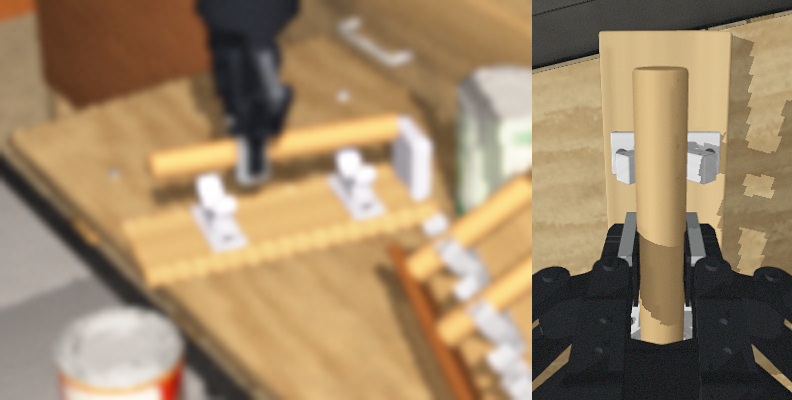

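The side picture shows the dowel above both V's, level to about 2° with the stop end slightly low and close to the stop. The wrist picture shows it about 2 mm off the V centreline, which agrees with the numbers. I'll correct, then lower.

Emit:
carry_out:
  targets:
    - [0, [-4.2, 0.7, 0], [0.4, -1.4, 0]]
    - [0, [0, 0, -6], [0, 0, 0]]
    - [0, [0, 0, -6], [0, 0, 0]]
    - [0, [0, 0, -5], [0, 0, 0]]
    - [0, [0, 0, -4], [0, 0, 0]]
    - [0, [0, 0, -3], [0, 0, 0]]
    - [0, [0, 0, 0], [0, 0, 0]]
    - [0, [0, 0, 0], [0, 0, 0]]

```text
clock: 8.75
eef_pos: [420.7, 102.8, 34.5]
eef_rot: [0.472, -3.081, 0.008]
force: [-0.6, -0.9, -0.2]
gripper_width: 0.208
```

Emit:
carry_out:
  targets:
    - [0, [0, 0, -1], [0, 0, 0]]
    - [0, [0, 0, -1], [0, 0, 0]]
    - [0, [0, 0, -1], [0, 0, 0]]
    - [0, [0, 0, 0], [0, 0, 0]]

```text
clock: 9.15
eef_pos: [420.5, 102.8, 31.4]
eef_rot: [0.472, -3.081, 0.008]
force: [-0.3, -0.0, -1.3]
gripper_width: 0.205
```

Emit:
carry_out:
  targets:
    - [0, [0, 0, -1], [0, 0, 0]]
    - [0, [0, 0, -1], [0, 0, 0]]
    - [0, [0, 0, 0], [0, 0, 0]]
  grip_force: 40

```text
clock: 9.45
eef_pos: [420.9, 102.8, 29.6]
eef_rot: [0.472, -3.081, 0.008]
force: [-0.6, -0.8, 1.9]
gripper_width: 0.207
```

Emit:
carry_out:
  targets:
    - [0, [0, 0, -1], [0, 0, 0]]
    - [0, [0, 0, -1], [0, 0, 0]]
    - [0, [0, 0, 0], [0, 0, 0]]

```text
clock: 9.75
eef_pos: [420.9, 103.0, 28.8]
eef_rot: [0.472, -3.08, 0.008]
force: [-7.0, -0.8, 15.3]
gripper_width: 0.205
```

Contact with the V's. Now slide along the jig's x to the stop with a light grip.

Emit:
carry_out:
  targets:
    - [0, [0, 0, 0.7], [0, 0, 0]]
    - [0, [1.9, 0.6, 0], [0, 0, 0]]
    - [0, [1.9, 0.6, 0], [0, 0, 0]]
    - [0, [0, 0, 0], [0, 0, 0]]
  grip_force: 25

```text
clock: 10.15
eef_pos: [423.5, 103.9, 28.8]
eef_rot: [0.472, -3.077, 0.008]
force: [-8.3, -2.6, 12.8]
gripper_width: 0.207
```

Emit:
carry_out:
  targets:
    - [0, [1.9, 0.6, 0], [0, 0, 0]]
    - [0, [0, 0, 0], [0, 0, 0]]

```text
clock: 10.35
eef_pos: [425.4, 104.4, 28.8]
eef_rot: [0.472, -3.077, 0.008]
force: [-10.2, -2.3, 13.7]
gripper_width: 0.206
```

Emit:
carry_out:
  targets:
    - [0, [1.9, 0.6, 0], [0, 0, 0]]
    - [0, [0, 0, 0], [0, 0, 0]]

```text
clock: 10.55
eef_pos: [427.3, 105.1, 28.8]
eef_rot: [0.472, -3.077, 0.008]
force: [-8.9, -3.0, 13.4]
gripper_width: 0.204
```

Emit:
carry_out:
  targets:
    - [0, [0, 0, 0.8], [0, 0, 0]]
    - [0, [0, 0, 0], [0, 0, 0]]
    - [0, [0, 0, 0], [0, 0, 0]]

```text
clock: 10.85
eef_pos: [428.2, 105.3, 29.0]
eef_rot: [0.472, -3.081, 0.008]
force: [-1.9, -1.4, 4.0]
gripper_width: 0.209
```

Emit:
carry_out:
  targets:
    - [0, [1.9, 0.6, 0], [0, 0, 0]]
    - [0, [0, 0, 0], [0, 0, 0]]

```text
clock: 11.05
eef_pos: [430.3, 105.9, 29.0]
eef_rot: [0.472, -3.081, 0.008]
force: [-2.4, -0.3, 4.2]
gripper_width: 0.209
```

Emit:
carry_out:
  targets:
    - [0, [1.9, 0.6, 0], [0, 0, 0]]
    - [0, [0, 0, 0], [0, 0, 0]]

```text
clock: 11.25
eef_pos: [432.2, 106.5, 29.0]
eef_rot: [0.472, -3.081, 0.008]
force: [-2.8, -0.4, 4.0]
gripper_width: 0.205
```

Emit:
carry_out:
  targets:
    - [0, [1.9, 0.6, 0], [0, 0, 0]]
    - [0, [0, 0, 0], [0, 0, 0]]

```text
clock: 11.45
eef_pos: [432.7, 106.8, 28.9]
eef_rot: [0.472, -3.076, 0.008]
force: [-8.4, -3.2, 9.7]
gripper_width: 0.206
```

Emit:
carry_out:
  targets:
    - [0, [1.9, 0.6, 0], [0, 0, 0]]
    - [0, [0, 0, 0], [0, 0, 0]]

```text
clock: 11.65
eef_pos: [432.6, 106.8, 28.8]
eef_rot: [0.472, -3.07, 0.01]
force: [-17.2, -7.3, 19.6]
gripper_width: 0.203
```

The stop is reached: the TCP stalled and force is rising. Relax, open gently, and lift.

Emit:
carry_out:
  targets:
    - [0, [-1.2, -0.4, 0.5], [0, 0, 0]]
    - [0, [0, 0, 0], [0, 0, 0]]
    - [30, [0, 0, 0], [0, 0, 0]]
    - [50, [0, 0, 0], [0, 0, 0]]
    - [60, [0, 0, 0], [0, 0, 0]]
    - [60, [0, 0, 0], [0, 0, 0]]
    - [60, [0, 0, 0], [0, 0, 0]]

```text
clock: 12.35
eef_pos: [434.8, 107.3, 29.5]
eef_rot: [0.472, -3.081, 0.008]
force: [0.2, 0.0, 0.9]
gripper_width: 0.603
```

Emit:
carry_out:
  targets:
    - [60, [0, 0, 8], [0, 0, 0]]
    - [60, [0, 0, 20], [0, 0, 0]]
    - [60, [0, 0, 35], [0, 0, 0]]
    - [60, [0, 0, 40], [0, 0, 0]]
    - [60, [0, 0, 40], [0, 0, 0]]
    - [60, [0, 0, 40], [0, 0, 0]]
    - [60, [0, 0, 40], [0, 0, 0]]
    - [60, [0, 0, 30], [0, 0, 0]]
    - [60, [0, 0, 0], [0, 0, 0]]
    - [60, [0, 0, 0], [0, 0, 0]]

```text
clock: 13.35
eef_pos: [434.7, 107.3, 283.3]
eef_rot: [0.472, -3.083, 0.008]
force: [-0.6, -0.0, -0.7]
gripper_width: 0.599
```

Run:
```python
from go import *
i=r.camera_info("wrist");b=r.capture("wrist");a=r.capture("side");s=r.sense()
print(s["eef_pos"],s["clock"],s["force"])
print(proj(place(jig,[[100,0,46],[-90,0,46],[-90,10,46],[-90,-10,46],[0,10,46],[0,-10,46],[70,10,46],[70,-10,46]]),i).round(1).tolist())
cv2.imwrite("pics/m6.png",cv2.hconcat([cv2.resize(a[200:300,225:358],(420,320),interpolation=cv2.INTER_CUBIC),cv2.resize(b[80:340,220:480],(320,320),interpolation=cv2.INTER_CUBIC)]))
cv2.imwrite("pics/w6.png",b)
```

```text
[433.78704803 107.24714969 281.15697066] 13.45 [-0.84248307 -1.06286613 -0.51156282]
[[320.5, 300.4], [320.3, 135.2], [329.9, 135.2], [310.7, 135.3], [329.4, 219.1], [311.4, 219.1], [329.0, 277.3], [311.9, 277.3]]
```

View pics/m6.png

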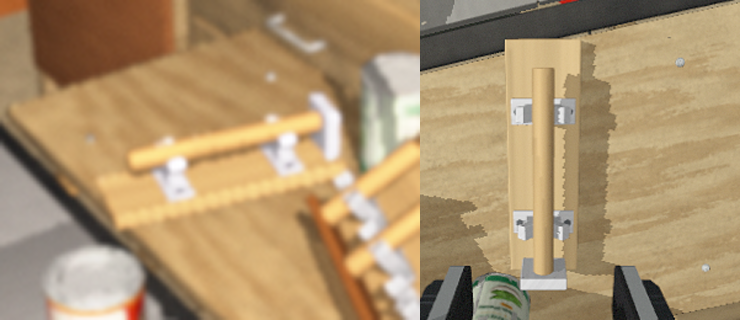

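The picture shows the dowel lying in both V's: its near end is at wrist pixel v≈135 (predicted 135.2), it is centred between the rest lugs, and its far end is against the stop face. I'm handing in.

```bash
python3 -c "
from plant import r
print(r.sign_off(), r.sense()['clock'])"
```

```text
the job is handed in; nothing more can be done
the job is handed in; nothing more can be done
```

The longest dowel (at rack y -75) is out of its clips and lying in both V rests of the jig, with one end against the stop. I handed the job in at about 13.5 s, and it gave no verdict.

**How it went:**
- **Grasp:** I pulled it square off the slope. The planned grasp ran joint 6 to its limit, so I rolled the gripper 13° about the dowel's axis to free it.
- **Placing:** I lowered it until it touched the V's, about 15 N. I then slid it along until the TCP stalled against the stop at about 19 N, released it and lifted the gripper clear.

**Last checks:**
- **End position:** the dowel's near end is at the predicted pixel row (135.2), which fits the far end being against the stop.
- **Sideways:** it sits centred between the rest lugs in the picture. It is about 1 px (roughly 1 mm) off my fitted jig centreline, which is within my measuring error.
- **Other dowels:** they were still clipped in the picture taken just after the pull. I did not measure them again at the end.
- **Tins, jar and glue bottle:** I saw no sign that the arm touched them, but I did not measure them at the end either.
- **Pictures:** I viewed 11, one over the budget of 10.

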